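# Load the splash pen and latch its gate

### The job

Lay the red granite sample tile flat in the middle of the black rubber mat inside the splash pen, let go of it, and then push the yellow gate gently shut with the fingers until its spring latch rides over the keeper and snaps in, so that the gate stays shut by itself. Do not slam or force the gate (a firm finger push of about 15 N at most), and leave the grey tile, the glass jar and the felt bob where they are.

Things in the scene. Friction and masses are not known exactly. Their poses are not given: they have to be found in the camera images.
- red_tile_centre (a point): Loose red speckled granite sample tile, 56 x 56 x 10 mm, about 0.1 kg, lying flat on the bench; the point is its centre, half-way up; x and y axes run along its edges, z up.
- grey_tile_centre (a point): Loose grey granite sample tile, 56 x 56 x 10 mm, a bystander; point at its centre, half-way up. It may lie at either of the two tile places.
- mat_centre (a point): Centre of the upper face of the black rubber mat (90 x 90 mm, its top 14 mm above the bench) fixed in the splash pen. In its frame (z up) the gate side is -x; the walls stand 83 mm off in +x, 95 mm off in +y and in -y; the shut gate is 95 mm off in -x.
- gate_hinge (a point): Point on the upright hinge axis of the yellow gate, 55 mm above the bench. Gate: plate 8 mm thick, 160 mm from the axis to its free edge, from 20 to 88 mm above the bench. In this frame, which turns with the gate, the free edge lies in -y, the outer face looks to -x. A brass bolt with a bevelled tip stands 9 mm out of the free edge on a spring.
- gate_push (a point): Centre of the outer face of the black rubber push pad (26 wide, 40 mm high) on the gate, 130 mm from the hinge axis, 55 mm above the bench; turns with the gate; +x is the way to push. Riding over the strike takes 5 rising to 13 N here over some 13 mm; then the resistance drops sharply as the bolt snaps in, and some 5 mm further on is a rigid stop.
- gate (a joint): Gate angle (rad): 0 nominally shut, more is open (outwards); starts at 0.55 to 0.95; seen from above it shuts anticlockwise. Light hinge friction. The keeper is set by hand in a slot, so the bolt meets it anywhere between 0.18 and 0.08, and snaps 0.1 later; this is not measured, feel for it. Latched, the gate rests between -0.065 and 0.055; unlatched, the spring pushes it out past 0.07.
- jar: Clear glass jar with grey lid, 71 mm wide, 102 mm high, a bystander at the back left of the bench; origin at the centre of its underside.
- felt_bob: Cream felt polishing bob, 60 mm wide, 25 mm high, a bystander at the back left; origin at the centre of its underside.
- pen: Splash pen, a fixed open-topped box screwed to the bench, 225 x 235 mm: base plate 10 mm thick, aluminium walls on three sides up to 89 mm above the bench, yellow gate on the fourth (-x) side, hinged at the +y end. At the -y end stands the steel keeper (strike and stop in one) that takes the gate's bolt. Origin under its middle, on the bench.
Not all that is in view belongs to the job. Leave any purple look-alike of the part that bears red_tile_centre alone.

How it is judged (in metres and radians):
On the way, in this order (a step that is already met when the one before it is completed fails the run):
1. the red tile lies flat in the middle of the mat, let go, with the gate still open (horizontal distance between red_tile_centre and mat_centre below 0.015 m and z of red_tile_centre in the frame of mat_centre below 0.009 m and angle between red_tile_centre's own z axis and vertical below 0.1 rad and contact force between the fingers and red_tile below 0.05 N and value of joint gate above 0.2 rad), for 0.2 s.
2. the gate is pushed by the fingers onto its latch (value of joint gate below 0.12 rad and contact force between the fingers and gate above 2 N).
At the end, for the whole second after the job is handed in: The gate is latched: at rest and standing by itself below 0.062 rad (unlatched, the spring pushes it out beyond that), with the red tile lying flat and at rest on the mat, its centre within 18 mm of the mat's centre (value of joint gate below 0.062 rad and velocity of joint gate between -0.03 and 0.03 rad/s and horizontal distance between red_tile_centre and mat_centre below 0.018 m and z of red_tile_centre in the frame of mat_centre below 0.009 m and angle between red_tile_centre's own z axis and vertical below 0.1 rad and linear speed of red_tile below 0.01 m/s); the robot touches nothing.
It fails at once if the gate is forced: more than 18 N from the fingers or arm (contact force between any of the fingers, the arm and gate above 18 N).
It fails at once if the gate is slammed: it closes faster than 3 rad/s (velocity of joint gate below -3 rad/s).
It fails at once if the grey tile, the jar or the felt bob is shifted by more than 20 mm (distance of any of grey_tile_centre, jar, felt_bob from where it was at the start of the episode above 0.02 m).
It also fails if it takes over 72 s, if anything falls off the work surface, if the arm or the gripper's body presses on something with over 40 N, if the wrist force passes 120 N, or if a joint passes its speed limit or range.

### The arm

A 7-joint arm with a two-finger parallel gripper is mounted at the origin on the work surface; the furniture and walls round the work are solid. World frame = base frame: x ahead of the robot, y to its left, z up, the work surface at z = 0. Lengths are in m, angles in degrees, forces in N, time in s.
With the tool pointing down it reaches from about 0.425 to 0.825 m from the base axis. Payload 3.6 kg.
Tool frame: the origin (TCP) lies midway between the tips of the shut fingers; the grasp point (between the pads) lies 19 mm behind it; z points along the fingers, y is the direction in which the jaws open and shut (so a half turn about z gives the same grasp; the last joint's range is limited). The gripper opens to 93 mm and grips with 3 to 60 N. Pads are 15 mm wide; open, the fingers measure 128 mm over their backs; the gripper's body (75 mm by 188 mm) begins 65 mm behind the grasp point.
Start: joints at [71.935, 35.231, -0.722, 81.555, 0.464, 63.22, -2.315], TCP at [0.185, -0.623, 0.219] pointing down, gripper open.
Joint ranges: [-178.69, 178.69], [-17.37, 117.87], [-77.05, 75.6], [15.02, 138.74], [-78.02, 258.01], [0.78, 113.62], [-162.83, 162.83]. Speed limits (degrees/s): [159.86, 159.86, 180, 180, 180, 180, 180].

### API

Orientations are given as [roll, pitch, yaw] about the fixed x, y, z axes, in that order (R = Rz(yaw) Ry(pitch) Rx(roll)).
In Python, from cell import * gives the robot as it stands.
- The arm moves only by the tool move_arm, never from a script. Its argument "increments" is text: rows parted by semicolons, each of 7 numbers parted by spaces: the shift along the tool's x, y, z in mm, then the turn, a rotation vector about the tool's x, y, z in degrees, then the opening, from -1 (shut) to 1 (fully open), so that 0 is half open. In form: tx ty tz wx wy wz fingers; .... A call has exactly 10 rows; each row is the pose to reach, as a shift and turn from the pose measured when the call began, along the tool's axes at that moment; what a row does not reach only later rows make up. A row lasts 1/10 s, in which the tool goes at most 50 mm and 8.59 degrees, less where a joint would pass 70% of its speed; a pose out of reach is approached as far as the arm can. A call with a gripper value outside its range is refused whole. The fingers move at their own pace and stop on an object; "squeeze" is the grip in N (left out, the last holds). Time passes only in rows, so rows that repeat a pose let the fingers close, or fill a call up. It gives the time, the measured TCP pose, the force and the opening at its end, in the units of the state.
- read_state(): the state, without advancing time (a new reading comes with each control period).
- read_camera(name): name is "scene" or "top"; returns a dict with "color" (480x640x3 uint8, blue, green, red), "z_map" (480x640 float32, m along the optical axis (not along the pixel's ray), 0 where there is no reading), "K" (3x3 intrinsics, pixels), "R" (3x3) and "t" (3): a world point X has camera coordinates R X + t. Camera axes: x right, y down, z forward; pixel columns grow to the right and rows downward; lengths in m; the calibration is good to about 2 mm. A picture is of the moment at which its call begins.
- close_job(): hands the job in, once; it reports no verdict.
The state is a dict: "time": time; "qpos": joint angles; "qvel": joint speeds; "tau": joint torques, N m; "tool_pos": TCP position; "ee_rot": TCP orientation; "force": force on the tool from outside, world axes, zero at the start; "torque": the same for the moment, N m; "grip_width": opening from 0.0 (shut) to 1.0 (fully open).
Only numpy, scipy, OpenCV 4.12 (cv2) and the standard library are available. Lean on these libraries where they do the work, as an engineer would, in place of code of your own. Each camera call takes 0.05 s, during which the arm holds its last target.

## Working session

There is one attempt and no reset: what is moved stays moved. The work goes in short steps, Python scripts to look and compute and a tool call to move; the robot and the scene stay as the last step left them, time stands still between calls to the robot, and variables do not carry over. Pictures are saved under pics/ and viewed, and the job is handed in when it is done.

Besides the shell and the picture viewer there is one more tool, called after "Call:" as a command line: name --argument value ..., lists and objects as JSON in quotes. move_arm: Moves the arm, as the interface text tells. Its arguments: {"type":"object","properties":{"increments":{"type":"string"},"squeeze":{"type":"number"}},"required":["increments"]}

```bash
ls; mkdir -p pics; cat > h.py <<'E'
import numpy as np, cv2
from cell import *
def snap(n,out):
    c=read_camera(n); np.savez('/tmp/'+out+'.npz',**c); cv2.imwrite('pics/'+out+'.png',c['color']); return c
def load(out): return dict(np.load('/tmp/'+out+'.npz'))
def px(c,u,v,z=None):
    # world point from depth, or from plane height z
    K,R,t=c['K'],c['R'],c['t']
    ray=np.linalg.inv(K)@np.array([u,v,1.])
    if z is None:
        d=c['z_map'][int(round(v)),int(round(u))]; return R.T@(ray*d-t)
    o=-R.T@t; d=R.T@ray; return o+d*(z-o[2])/d[2]
E
python3 - <<'E'
from h import *
for n in('top','scene'):
    c=snap(n,n+'1'); print(n,-c['R'].T@c['t'],c['R'][2])
s=read_state(); print(s)
E
```

```text
pics
top [0.41419079 0.0915018  1.07695722] [ 0.15604103  0.0153511  -0.98763128]
scene [-0.01749058  0.69472286  0.66139376] [ 0.57172156 -0.57541314 -0.58483688]
{'time': 0.1, 'qpos': array([71.93770354, 35.28412493, -0.72313906, 81.62862504,  0.46360047,
       63.2215189 , -2.31438845]), 'qvel': array([ 0.07981975, -0.08077724,  0.1076479 , -0.28121246,  0.01386341,
       -0.07821181,  0.12234204]), 'tau': array([ 6.40760372e-04, -4.60040796e+01,  2.09916523e-01, -1.66243583e+01,
       -6.11644797e-02,  1.69155205e-02,  1.02663232e-04]), 'tool_pos': array([ 0.18490536, -0.62241662,  0.21761263]), 'ee_rot': array([-1.79868589e+02,  1.00787913e-03,  1.65480449e+01]), 'force': array([ 0.13951444, -0.44985283, -0.01588569]), 'torque': array([-0.0130965 , -0.00230876,  0.05681389]), 'grip_width': 1.001857302460021}
```

View pics/top1.png

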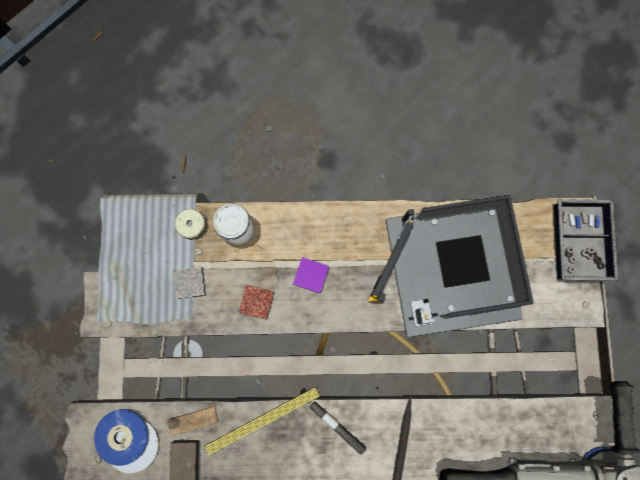

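View pics/scene1.png

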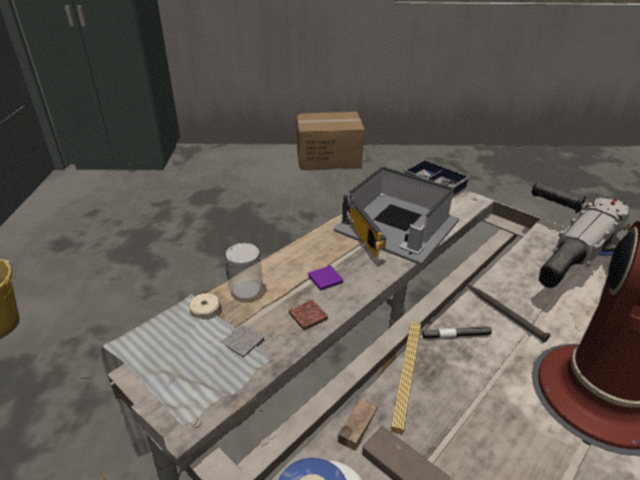

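```bash
python3 - <<'E'
from h import *
c=load('top1');im=c['color']
a=cv2.resize(im[270:330,220:300],None,fx=8,fy=8,interpolation=cv2.INTER_CUBIC)
cv2.imwrite('pics/c_tile.png',a)
a=cv2.resize(im[190:340,355:545],None,fx=4,fy=4,interpolation=cv2.INTER_CUBIC)
cv2.imwrite('pics/c_pen.png',a)
hsv=cv2.cvtColor(im,cv2.COLOR_BGR2HSV)
def rect(m,name,z):
    n,l,st,ce=cv2.connectedComponentsWithStats(m.astype(np.uint8))
    k=1+np.argmax(st[1:,4]); pts=cv2.findContours((l==k).astype(np.uint8),0,2)[0][0]
    r=cv2.minAreaRect(pts); b=cv2.boxPoints(r)
    w=np.array([px(c,u,v,z) for u,v in b]); print(name,st[k],r,'\n',w.round(4),'centre',w.mean(0).round(4))
    for i in range(2):
        d=w[i+1]-w[i]; print('edge',np.linalg.norm(d).round(4),np.degrees(np.arctan2(d[1],d[0])).round(1))
M=np.zeros(im.shape[:2],bool); 
m=M.copy(); m[275:330,225:290]=True
h=hsv[...,0]
cr=im.astype(int)
d0=px(c,257,302);print('depth pts tile',d0,'mat',px(c,463,261),'bench',px(c,340,310),'base',px(c,440,225),px(c,415,230))
rect(m&(cr[...,2]-cr[...,1]>28)&(cr[...,2]-cr[...,0]>28),'red',d0[2])
m=M.copy(); m[225:300,425:500]=True
rect(m&(cr.sum(2)<110),'mat',px(c,463,261)[2])
E
```

```text
depth pts tile [0.4685536  0.21936352 0.01092418] mat [ 0.5551927  -0.1769625   0.01304034] bench [ 0.45699237  0.05904996 -0.00413373] base [ 0.62667272 -0.13506989  0.00632154] [ 0.6154059  -0.08557328  0.00835235]
red [239 285  34  34 841] ((255.7059326171875, 301.676513671875), (29.346811294555664, 29.10427474975586), 14.03624439239502) 
 [[0.4483 0.2553 0.0109]
 [0.5028 0.2439 0.0109]
 [0.4901 0.1883 0.0109]
 [0.4358 0.2001 0.0109]] centre [0.4692 0.2219 0.0109]
edge 0.0557 -11.8
edge 0.057 -102.9
mat [ 437  236   52   51 1993] ((462.56756591796875, 260.9054260253906), (45.04532241821289, 45.538516998291016), 80.53767395019531) 
 [[ 0.5907 -0.1262  0.013 ]
 [ 0.607  -0.2136  0.013 ]
 [ 0.5205 -0.2255  0.013 ]
 [ 0.5044 -0.1392  0.013 ]] centre [ 0.5556 -0.1761  0.013 ]
edge 0.089 -79.4
edge 0.0874 -172.2
```

View pics/c_tile.png

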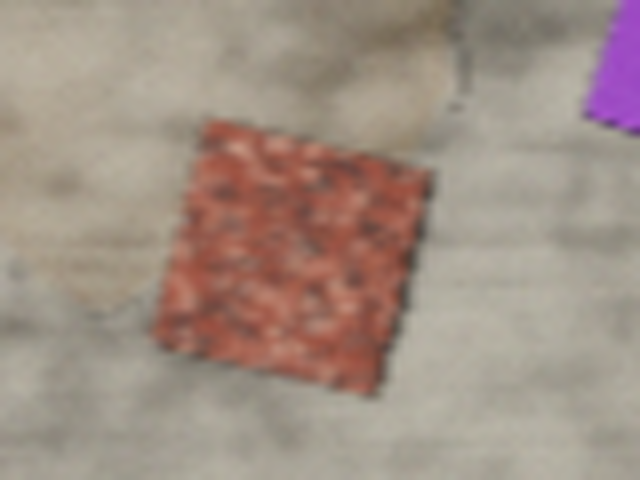

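View pics/c_pen.png

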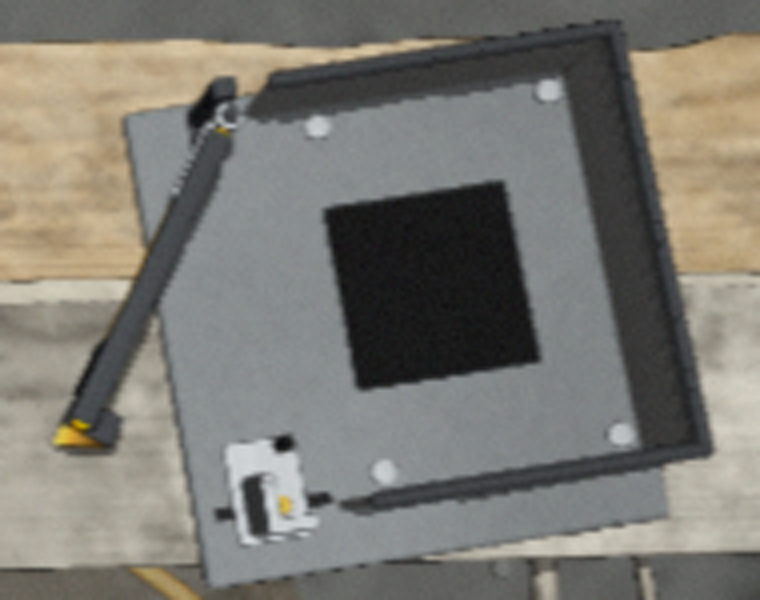

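```bash
cat >> h.py <<'E'
from scipy.spatial.transform import Rotation as Ro
def inc(wps):
    s=read_state(); R0=Ro.from_euler('xyz',s['ee_rot'],degrees=True); p0=s['tool_pos']
    print('t',round(s['time'],2),'pos',p0.round(4),'rot',s['ee_rot'].round(2),'F',s['force'].round(2),'w',round(s['grip_width'],3))
    for p,rpy in wps:
        d=R0.inv().apply(np.array(p)-p0)*1000; w=(R0.inv()*Ro.from_euler('xyz',rpy,degrees=True)).as_rotvec(degrees=True)
        print(d.round(1),w.round(1))
E
python3 - <<'E'
from h import *
c=load('top1')
D=lambda u,v:(px(c,u,v)).round(4)
f=lambda u,v:((u+.5)/4-.5+355,(v+.5)/4-.5+190)
for n,u,v in [('hingepin',228,115),('gate near hinge',215,160),('gate mid',150,285),('gate free',95,405),('bolt',70,435),('block',108,425),('keeper',265,460),('keeper2',290,520),('keep slot',255,500),('wall tl',450,50),('wall br',560,475),('hingepost',205,100)]:
    print(n,D(*f(u,v)))
print('jar',D(232,220),D(232,212))
inc([((0.5,-0.42,0.22),(180,0,45)),((0.60,-0.15,0.22),(180,0,62)),((0.58,0.05,.2),(180,0,78)),((0.469,0.222,0.15),(180,0,78))])
E
```

```text
hingepin [ 0.6219 -0.0664  0.0877]
gate near hinge [ 0.6006 -0.0601  0.0896]
gate mid [ 0.5432 -0.0309  0.0875]
gate free [ 0.4887 -0.0063  0.0871]
bolt [0.4765 0.0028 0.0642]
block [ 0.4812 -0.0141  0.0683]
keeper [ 0.4695 -0.0947  0.0142]
keeper2 [ 0.4398 -0.0951  0.0742]
keep slot [ 0.4492 -0.0835  0.0506]
wall tl [ 0.6535 -0.1674  0.0899]
wall br [ 0.4618 -0.2133  0.0841]
hingepost [ 0.6326 -0.0587  0.0699]
jar [0.6109 0.2595 0.0988] [0.6255 0.2601 0.0994]
t 0.1 pos [ 0.1849 -0.6224  0.2176] rot [-179.87    0.     16.55] F [ 0.14 -0.45 -0.02] w 1.002
[ 359.7 -104.3   -2.2] [ -0.1  -0.  -28.5]
[ 532.5 -334.6   -1.6] [ -0.1  -0.1 -45.5]
[ 570.2 -532.    18.8] [ -0.1  -0.1 -61.5]
[ 512.8 -728.4   69.3] [ -0.1  -0.1 -61.5]
```

Call:
move_arm --increments "45 -13 0 0 0 -4 1; 90 -26 0 0 0 -8 1; 135 -39 0 0 0 -12 1; 180 -52 0 0 0 -16 1; 225 -65 0 0 0 -20 1; 270 -78 0 0 0 -24 1; 315 -91 0 0 0 -28 1; 360 -104 0 0 0 -30 1; 388 -142 0 0 0 -33 1; 416 -180 0 0 0 -36 1"

```text
time: 1.1
tool_pos: [0.5332, -0.3296, 0.2169]
ee_rot: [-179.8, -0.1, 52.7]
force: [-0.4, 0.1, -0.1]
grip_width: 0.999
```

```bash
python3 - <<'E'
from h import *
print(read_state()['qpos'])
inc([((0.60,-0.15,0.22),(180,0,62)),((0.58,0.05,.2),(180,0,78)),((0.469,0.222,0.15),(180,0,78))])
E
```

```text
[ 36.40152708  33.64915391 -11.24711604  85.45225655   6.91937385
  61.75040936 -13.62609492]
t 1.1 pos [ 0.5332 -0.3296  0.2169] rot [-1.7982e+02 -8.0000e-02  5.2680e+01] F [-0.37  0.09 -0.08] w 0.999
[183.3 -55.8  -2.6] [-0.2 -0.1 -9.3]
[ 330.2 -192.9   18. ] [ -0.2  -0.1 -25.3]
[ 399.6 -385.3   68.7] [ -0.2  -0.1 -25.3]
```

Call:
move_arm --increments "45 -14 0 0 0 -3 1; 90 -28 0 0 0 -5 1; 135 -42 0 0 0 -7 1; 180 -56 0 0 0 -9 1; 213 -87 4 0 0 -13 1; 246 -118 8 0 0 -17 1; 279 -149 12 0 0 -21 1; 312 -180 16 0 0 -25 1; 335 -220 25 0 0 -25 1; 350 -265 35 0 0 -25 1"

```text
time: 2.1
tool_pos: [0.5346, 0.1118, 0.1828]
ee_rot: [-179.9, -0.2, 77.7]
force: [-1.2, 0.5, 0.2]
grip_width: 1.0
```

```bash
python3 - <<'E'
from h import *
print(read_state()['qpos'])
inc([((0.469,0.222,0.1),(180,0,78)),((0.469,0.222,0.03),(180,0,78))])
E
```

```text
[ -1.18480659  29.34126737 -19.30297571 101.29496874  11.65942004
  51.30048075 -37.8146197 ]
t 2.1 pos [0.5346 0.1118 0.1828] rot [-179.91   -0.23   77.69] F [-1.16  0.52  0.23] w 1.0
[ 93.3 -87.5  83.3] [-0.1 -0.2 -0.3]
[ 93.  -87.4 153.3] [-0.1 -0.2 -0.3]
```

Call:
move_arm --increments "25 -25 15 0 0 0 1; 50 -50 30 0 0 0 1; 75 -75 50 0 0 0 1; 93 -87 75 0 0 0 1; 93 -87 95 0 0 0 1; 93 -87 110 0 0 0 1; 93 -87 125 0 0 0 1; 93 -87 135 0 0 0 1; 93 -87 140 0 0 0 1; 93 -87 140 0 0 0 1"

```text
time: 3.1
tool_pos: [0.4691, 0.2216, 0.0428]
ee_rot: [-179.9, -0.2, 77.7]
force: [-0.7, 0.1, -0.2]
grip_width: 0.997
```

```bash
python3 - <<'E'
from h import *
c=snap('top','top2'); a=cv2.resize(c['color'][230:350,180:340],None,fx=5,fy=5,interpolation=cv2.INTER_CUBIC); cv2.imwrite('pics/c2.png',a)
inc([((0.469,0.222,0.02),(180,0,78)),((0.469,0.222,0.003),(180,0,78))])
E
```

```text
t 3.15 pos [0.4695 0.2218 0.0433] rot [-179.91   -0.23   77.68] F [-0.85  0.4  -0.49] w 1.0
[-0.  -0.5 23.3] [-0.1 -0.2 -0.3]
[-0.1 -0.4 40.3] [-0.1 -0.2 -0.3]
```

View pics/c2.png

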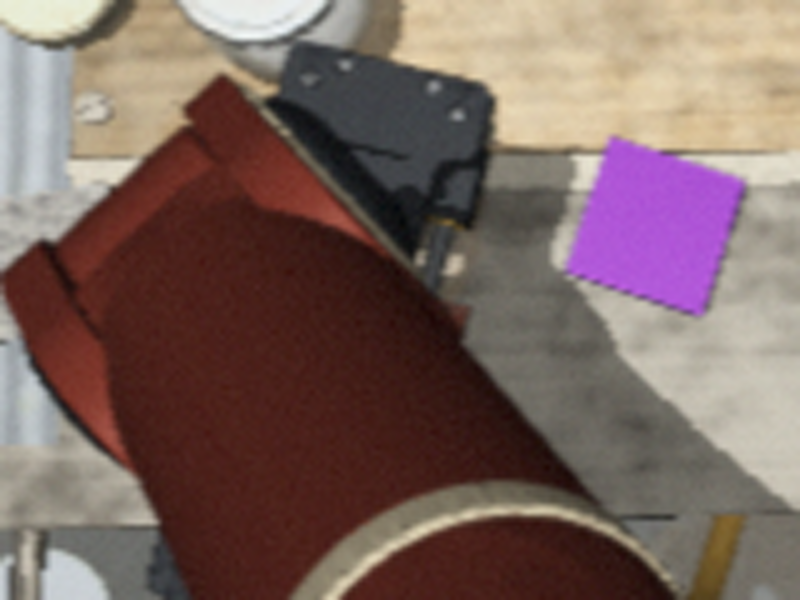

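Call:
move_arm --increments "0 0 8 0 0 0 1; 0 0 16 0 0 0 1; 0 0 24 0 0 0 1; 0 0 30 0 0 0 1; 0 0 34 0 0 0 1; 0 0 37 0 0 0 1; 0 0 39 0 0 0 1; 0 0 40 0 0 0 1; 0 0 40 0 0 0 1; 0 0 40 0 0 0 1"

```text
time: 4.15
tool_pos: [0.4696, 0.2221, 0.0035]
ee_rot: [-179.9, -0.3, 77.7]
force: [-0.4, -1.0, -0.5]
grip_width: 0.999
```

Call:
move_arm --increments "0 0 0 0 0 0 0.5; 0 0 0 0 0 0 0.3; 0 0 0 0 0 0 0.2; 0 0 0 0 0 0 0.1; 0 0 0 0 0 0 -0.1; 0 0 0 0 0 0 -0.3; 0 0 0 0 0 0 -0.5; 0 0 0 0 0 0 -0.5; 0 0 0 0 0 0 -0.5; 0 0 0 0 0 0 -0.5" --squeeze 15

```text
time: 5.15
tool_pos: [0.4697, 0.2221, 0.0035]
ee_rot: [-179.9, -0.3, 77.7]
force: [-0.1, 0.5, 0.4]
grip_width: 0.603
```

Call:
move_arm --increments "0 0 -5 0 0 0 -0.5; 0 0 -15 0 0 0 -0.5; 0 0 -30 0 0 0 -0.5; 0 0 -50 0 0 0 -0.5; 0 0 -75 0 0 0 -0.5; 0 0 -100 0 0 0 -0.5; 0 0 -125 0 0 0 -0.5; 0 0 -150 0 0 0 -0.5; 0 0 -165 0 0 0 -0.5; 0 0 -165 0 0 0 -0.5"

```text
time: 6.15
tool_pos: [0.4708, 0.2221, 0.1713]
ee_rot: [179.8, -0.5, 77.7]
force: [-0.2, -0.1, -2.0]
grip_width: 0.6
```

```bash
python3 - <<'E'
from h import *
snap('scene','scene3')
inc([((0.56,0.03,0.17),(180,0,90)),((0.5556,-0.1761,.17),(180,0,99.2))])
E
```

```text
t 6.2 pos [0.4699 0.2214 0.1697] rot [179.95  -0.33  77.68] F [-0.32  0.03 -1.74] w 0.602
[-167.8  128.8   -1.2] [  0.1  -0.3 -12.3]
[-370.1  168.5   -2.3] [  0.1  -0.3 -21.5]
```

View pics/scene3.png

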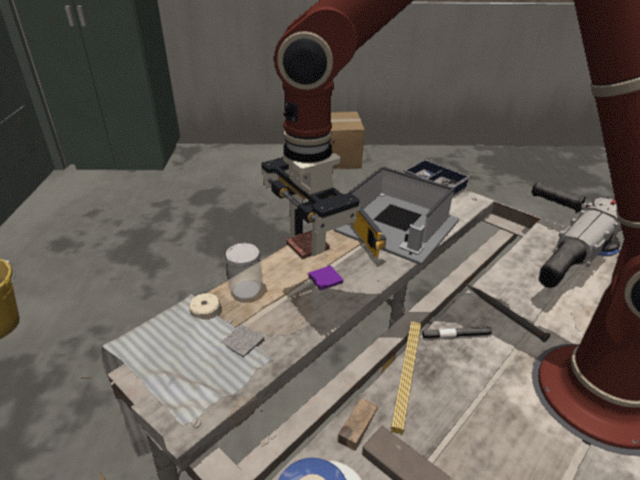

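Call:
move_arm --increments "-30 23 0 0 0 -2 -0.5; -65 50 0 0 0 -5 -0.5; -100 77 0 0 0 -7 -0.5; -134 103 0 0 0 -10 -0.5; -168 129 0 0 0 -12 -0.5; -209 137 0 0 0 -14 -0.5; -250 145 0 0 0 -16 -0.5; -291 153 0 0 0 -18 -0.5; -330 160 0 0 0 -20 -0.5; -360 167 0 0 0 -21 -0.5"

```text
time: 7.2
tool_pos: [0.5544, -0.1692, 0.1661]
ee_rot: [-179.9, -0.3, 98.6]
force: [0.0, -0.6, -1.0]
grip_width: 0.601
```

```bash
python3 - <<'E'
from h import *
inc([((0.5556,-0.1761,.12),(180,0,99.2)),((0.5556,-0.1761,.03),(180,0,99.2))])
E
```

```text
t 7.2 pos [ 0.5544 -0.1692  0.1661] rot [-179.94   -0.29   98.58] F [ 0.04 -0.57 -1.  ] w 0.601
[-7.2  0.2 46. ] [-0.1 -0.3 -0.6]
[ -7.7   0.3 136. ] [-0.1 -0.3 -0.6]
```

Call:
move_arm --increments "-7 0 15 0 0 0 -0.5; -7 0 35 0 0 0 -0.5; -7 0 55 0 0 0 -0.5; -7 0 75 0 0 0 -0.5; -7 0 95 0 0 0 -0.5; -7 0 110 0 0 0 -0.5; -8 0 120 0 0 0 -0.5; -8 0 127 0 0 0 -0.5; -8 0 131 0 0 0 -0.5; -8 0 131 0 0 0 -0.5"

```text
time: 8.2
tool_pos: [0.5552, -0.1761, 0.0346]
ee_rot: [-179.9, -0.3, 98.6]
force: [0.1, 1.1, -0.3]
grip_width: 0.601
```

```bash
python3 - <<'E'
from h import *
c=snap('top','top4'); a=cv2.resize(c['color'][190:340,355:545],None,fx=4,fy=4,interpolation=cv2.INTER_CUBIC); cv2.imwrite('pics/c4.png',a)
inc([((0.5556,-0.1761,.018),(180,0,99.2))])
E
```

```text
t 8.25 pos [ 0.5556 -0.1763  0.0352] rot [-179.97   -0.3    98.58] F [-0.08  0.28 -1.04] w 0.604
[ 0.1  0.1 17.2] [-0.  -0.3 -0.6]
```

View pics/c4.png

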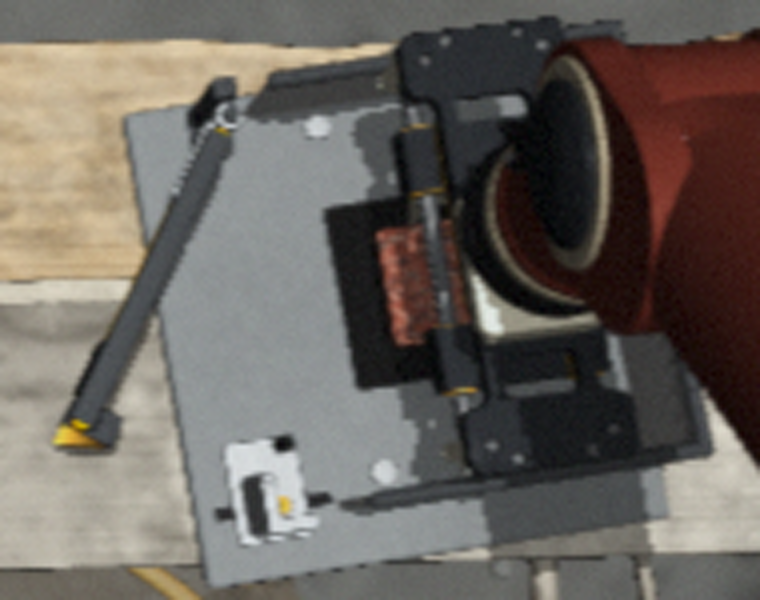

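Call:
move_arm --increments "0 0 5 0 0 0 -0.5; 0 0 10 0 0 0 -0.5; 0 0 13 0 0 0 -0.5; 0 0 15 0 0 0 -0.5; 0 0 16 0 0 0 -0.5; 0 0 17 0 0 0 -0.5; 0 0 17 0 0 0 -0.5; 0 0 17 0 0 0 -0.5; 0 0 17 0 0 0 -0.5; 0 0 17 0 0 0 -0.5"

```text
time: 9.25
tool_pos: [0.5556, -0.1762, 0.0183]
ee_rot: [-180.0, -0.3, 98.6]
force: [0.1, 0.6, -1.6]
grip_width: 0.6
```

Call:
move_arm --increments "0 0 0.5 0 0 0 -0.5; 0 0 1 0 0 0 -0.5; 0 0 1 0 0 0 -0.5; 0 0 1 0 0 0 -0.5; 0 0 1 0 0 0 0.3; 0 0 1 0 0 0 0.5; 0 0 1 0 0 0 0.7; 0 0 1 0 0 0 0.7; 0 0 1 0 0 0 0.7; 0 0 1 0 0 0 0.7"

```text
time: 10.25
tool_pos: [0.5556, -0.1762, 0.0172]
ee_rot: [-180.0, -0.3, 98.6]
force: [0.5, -0.8, 0.7]
grip_width: 0.847
```

Call:
move_arm --increments "0 0 -5 0 0 0 0.8; 0 0 -15 0 0 0 0.8; 0 0 -30 0 0 0 0.8; 0 0 -50 0 0 0 0.8; 0 0 -75 0 0 0 0.8; 0 0 -100 0 0 0 0.8; 0 0 -125 0 0 0 0.8; 0 0 -150 0 0 0 0.8; 0 0 -165 0 0 0 0.8; 0 0 -165 0 0 0 0.8"

```text
time: 11.25
tool_pos: [0.5575, -0.1771, 0.1855]
ee_rot: [179.7, -0.1, 98.6]
force: [-0.4, -0.0, 0.3]
grip_width: 0.899
```

Call:
move_arm --increments "40 0 0 0 0 0 0.8; 80 0 0 0 0 0 0.4; 120 0 0 0 0 0 0; 160 0 0 0 0 0 -0.5; 200 0 0 0 0 0 -1; 240 0 0 0 0 0 -1; 270 0 0 0 0 0 -1; 290 0 0 0 0 0 -1; 300 0 0 0 0 0 -1; 300 0 0 0 0 0 -1"

```text
time: 12.25
tool_pos: [0.5121, 0.1207, 0.186]
ee_rot: [179.7, -0.2, 98.7]
force: [0.1, -0.2, 0.3]
grip_width: 0.172
```

```bash
python3 - <<'E'
from h import *
c=snap('top','top5'); a=cv2.resize(c['color'][190:340,345:535],None,fx=4,fy=4,interpolation=cv2.INTER_CUBIC); cv2.imwrite('pics/c5.png',a)
snap('scene','scene5')
s=read_state();print(s['time'],s['tool_pos'],s['ee_rot'],s['force'],s['qpos'].round(1))
E
```

```text
12.35 [0.51286864 0.11794401 0.18588525] [ 1.79728919e+02 -6.96874114e-02  9.84904067e+01] [-0.12339053 -0.85314375  0.91036108] [  2.4  28.3 -26.2 104.2  15.6  50.8 -22.5]
```

View pics/c5.png

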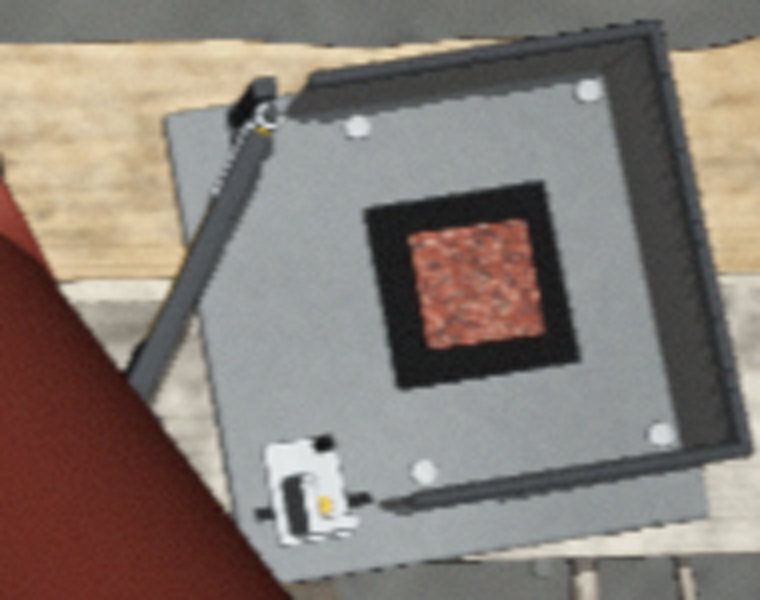

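View pics/scene5.png

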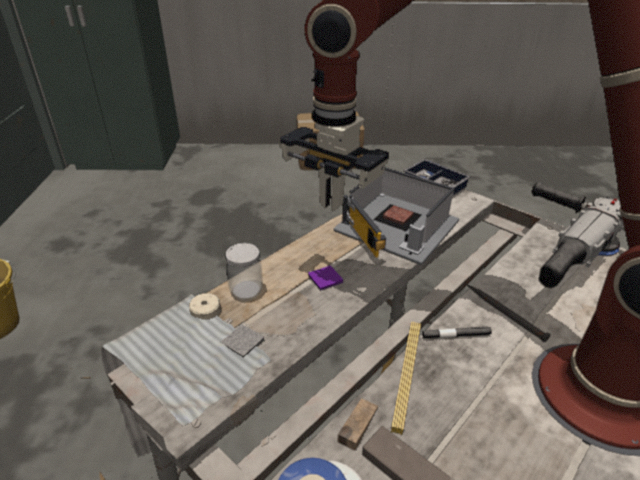

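```bash
cat >> h.py <<'E'
H=np.array([.6219,-.0664])
def gp(g,off,r=.128,z=.042):
    a=np.radians(189.2)-g; n=np.radians(-80.8)-g
    p=H+r*np.array([np.cos(a),np.sin(a)])-(off)*np.array([np.cos(n),np.sin(n)])
    return (p[0],p[1],z),(180,0,99.2-np.degrees(g))
E
python3 - <<'E'
from h import *
inc([gp(.61,.048,z=.15),gp(.61,.048)])
E
```

```text
t 12.35 pos [0.5129 0.1179 0.1859] rot [ 1.7973e+02 -7.0000e-02  9.8490e+01] F [-0.12 -0.85  0.91] w 0.087
[-86.8   1.6  35.8] [ 0.2 -0.1 34.2]
[-86.9   1.1 143.8] [ 0.2 -0.1 34.2]
```

Call:
move_arm --increments "-20 0 10 0 0 8 -1; -40 0 20 0 0 16 -1; -60 0 30 0 0 24 -1; -75 0 36 0 0 30 -1; -87 1 45 0 0 34 -1; -87 1 70 0 0 34 -1; -87 1 95 0 0 34 -1; -87 1 120 0 0 34 -1; -87 1 135 0 0 34 -1; -87 1 144 0 0 34 -1"

```text
time: 13.35
tool_pos: [0.5267, 0.03, 0.0403]
ee_rot: [179.9, -0.1, 64.3]
force: [-0.2, -0.2, 0.5]
grip_width: 0.003
```

```bash
python3 - <<'E'
from h import *
c=snap('scene','scene6'); a=cv2.resize(c['color'][150:300,290:480],None,fx=4,fy=4,interpolation=cv2.INTER_CUBIC); cv2.imwrite('pics/c6.png',a)
inc([gp(.61,.048),gp(.61,.018)])
E
```

```text
t 13.4 pos [0.5262 0.0303 0.0396] rot [ 1.7997e+02 -5.0000e-02  6.4340e+01] F [-0.23 -0.39 -0.63] w 0.004
[ 2.4  0.2 -2.4] [ 0.  -0.1  0.1]
[-27.6   0.2  -2.4] [ 0.  -0.1  0.1]
```

View pics/c6.png

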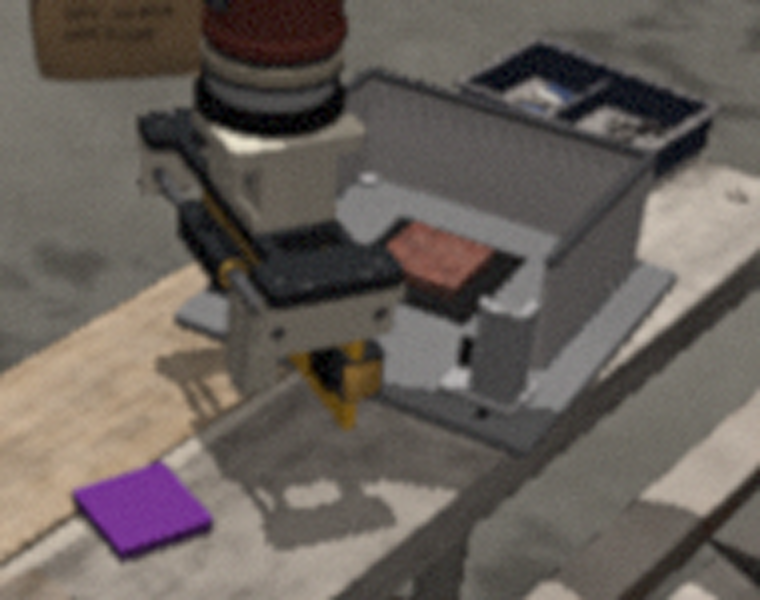

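Call:
move_arm --increments "-3 0 -2 0 0 0 -1; -6 0 -2 0 0 0 -1; -9 0 -2 0 0 0 -1; -12 0 -2 0 0 0 -1; -15 0 -2 0 0 0 -1; -18 0 -2 0 0 0 -1; -21 0 -2 0 0 0 -1; -24 0 -2 0 0 0 -1; -27 0 -2 0 0 0 -1; -30 0 -2 0 0 0 -1"

```text
time: 14.4
tool_pos: [0.5131, 0.0031, 0.0416]
ee_rot: [180.0, -0.1, 64.4]
force: [0.2, -0.2, -0.1]
grip_width: 0.004
```

```bash
python3 - <<'E'
from h import *
c=snap('top','top7'); a=cv2.resize(c['color'][190:340,355:545],None,fx=4,fy=4,interpolation=cv2.INTER_CUBIC); cv2.imwrite('pics/c7.png',a)
inc([gp(g,.018) for g in (.61,.55,.5,.45,.4,.35,.3,.25)])
E
```

```text
t 14.45 pos [0.5128 0.0024 0.0415] rot [ 1.7998e+02 -1.0000e-02  6.4300e+01] F [-0.5  -1.13  0.35] w 0.006
[ 3.4  0.2 -0.5] [ 0.  -0.   0.1]
[-4.3 -0.7 -0.5] [ 0.  -0.  -3.4]
[-10.7  -1.1  -0.5] [ 0.  -0.  -6.3]
[-17.2  -1.1  -0.5] [ 0.  -0.  -9.1]
[-23.6  -0.8  -0.5] [  0.  -0. -12.]
[-30.1  -0.2  -0.5] [  0.   -0.  -14.8]
[-36.5   0.7  -0.5] [  0.   -0.  -17.7]
[-42.8   2.   -0.5] [  0.   -0.  -20.6]
```

View pics/c7.png

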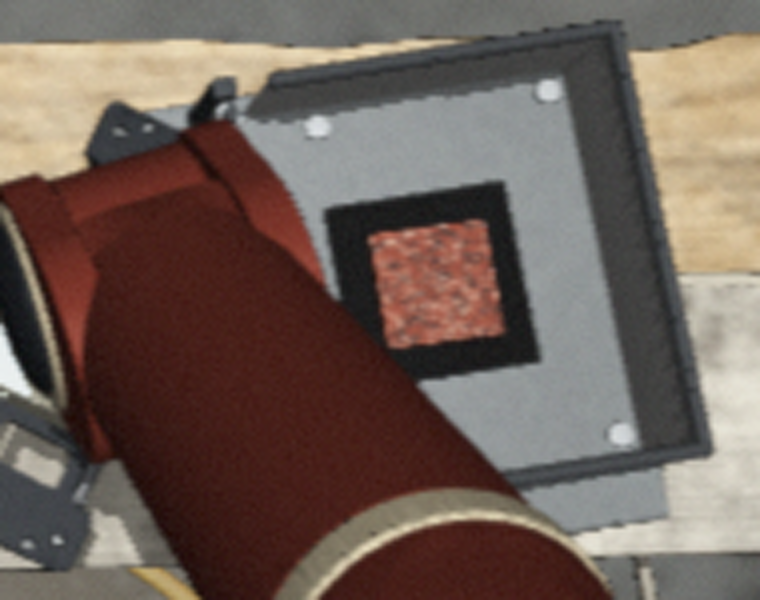

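Call:
move_arm --increments "-3 0 0 0 0 -2 -1; -6 -1 0 0 0 -4 -1; -9 -1 0 0 0 -6 -1; -13 -1 0 0 0 -7 -1; -17 -1 0 0 0 -9 -1; -20 -1 0 0 0 -10 -1; -24 -1 0 0 0 -12 -1; -27 -1 0 0 0 -13 -1; -30 0 0 0 0 -15 -1; -33 0 0 0 0 -16 -1"

```text
time: 15.45
tool_pos: [0.4986, -0.0276, 0.0415]
ee_rot: [180.0, -0.0, 80.4]
force: [-0.1, 0.6, -0.5]
grip_width: 0.002
```

```bash
python3 - <<'E'
from h import *
c=snap('scene','scene8'); a=cv2.resize(c['color'][170:270,310:450],None,fx=5,fy=5,interpolation=cv2.INTER_CUBIC); cv2.imwrite('pics/c8.png',a)
inc([gp(g,.018) for g in (.3,.25,.2,.15)])
E
```

```text
t 15.5 pos [ 0.4982 -0.0283  0.0415] rot [1.800e+02 3.000e-02 8.037e+01] F [-0.57 -0.88 -0.2 ] w 0.005
[-2.5 -0.2 -0.5] [ 0.   0.  -1.6]
[-9.  -0.7 -0.5] [ 0.   0.  -4.5]
[-15.4  -0.9  -0.5] [ 0.   0.  -7.4]
[-21.9  -0.8  -0.5] [  0.    0.  -10.2]
```

View pics/c8.png

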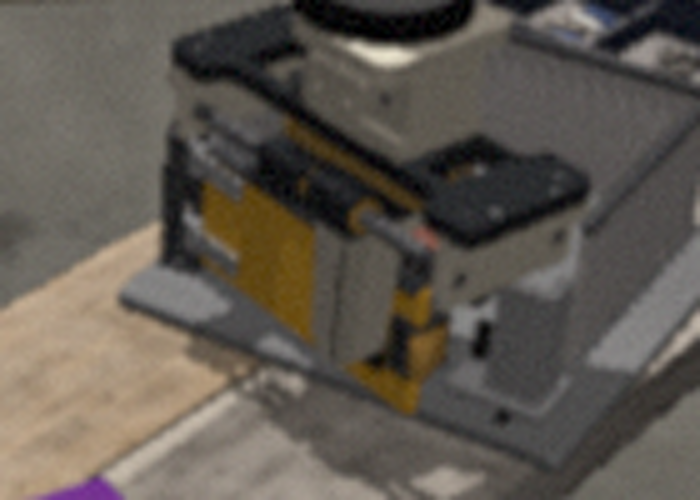

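Call:
move_arm --increments "-1 -1 0 0 0 0 -1; -2 -2 0 0 0 -1 -1; -4 -2 0 0 0 -2 -1; -5 -2 0 0 0 -2 -1; -6 -2 0 0 0 -3 -1; -7 -2 0 0 0 -3 -1; -8 -2 0 0 0 -4 -1; -9 -3 0 0 0 -4 -1; -10 -3 0 0 0 -5 -1; -10 -3 0 0 0 -5 -1"

```text
time: 16.5
tool_pos: [0.4935, -0.038, 0.0415]
ee_rot: [-180.0, 0.0, 85.4]
force: [0.1, -0.2, 0.1]
grip_width: 0.004
```

```bash
python3 - <<'E'
from h import *
inc([gp(g,.018,r=.13) for g in (.25,.2,.15,.1,.05,0)])
for i in range(4):
  read_camera('scene'); print(read_state()['force'])
E
```

```text
t 16.5 pos [ 0.4935 -0.038   0.0415] rot [-1.7999e+02  4.0000e-02  8.5380e+01] F [ 0.08 -0.16  0.13] w 0.004
[ 1.2  0.5 -0.5] [-0.   0.   0.5]
[-5.4 -0.3 -0.5] [-0.   0.  -2.4]
[-11.9  -0.8  -0.5] [-0.   0.  -5.2]
[-18.5  -0.9  -0.5] [-0.   0.  -8.1]
[-25.   -0.7  -0.5] [ -0.   0. -11.]
[-31.6  -0.2  -0.5] [ -0.    0.  -13.8]
[ 0.02251158  0.46200262 -1.25820469]
[-0.26135569 -0.30634242 -0.98870115]
[0.28469775 0.28686228 0.23180507]
[-0.35380889  1.09785402 -0.06144506]
```

Call:
move_arm --increments "-1 0 0 0 0 0 -1; -2 0 0 0 0 -1 -1; -2.5 0 0 0 0 -1 -1; -3 0 0 0 0 -1 -1; -4 0 0 0 0 -2 -1; -5 0 0 0 0 -2 -1; -5.5 0 0 0 0 -2.5 -1; -6 0 0 0 0 -2.5 -1; -6 0 0 0 0 -2.5 -1; -6 0 0 0 0 -2.5 -1"

```text
time: 17.7
tool_pos: [0.4932, -0.0437, 0.0415]
ee_rot: [180.0, 0.0, 87.9]
force: [-0.2, -0.3, -0.1]
grip_width: 0.005
```

Call:
move_arm --increments "-0.5 0 0 0 0 0 -1; -1 0 0 0 0 0 -1; -1.5 0 0 0 0 -1 -1; -2 0 0 0 0 -1 -1; -2.5 0 0 0 0 -1 -1; -3 0 0 0 0 -1 -1; -3.5 0 0 0 0 -1.5 -1; -4 0 0 0 0 -2 -1; -4 0 0 0 0 -2 -1; -4 0 0 0 0 -2 -1"

```text
time: 18.7
tool_pos: [0.4931, -0.0478, 0.0415]
ee_rot: [180.0, 0.0, 89.9]
force: [-0.0, -0.4, 0.1]
grip_width: 0.009
```

Call:
move_arm --increments "-0.5 0 0 0 0 0 -1; -1 0 0 0 0 0 -1; -1.5 0 0 0 0 -1 -1; -2 0 0 0 0 -1 -1; -2.5 0 0 0 0 -1 -1; -3 0 0 0 0 -1 -1; -3.5 0 0 0 0 -1.5 -1; -4 0 0 0 0 -2 -1; -4 0 0 0 0 -2 -1; -4 0 0 0 0 -2 -1"

```text
time: 19.7
tool_pos: [0.4932, -0.0519, 0.0415]
ee_rot: [180.0, 0.0, 91.8]
force: [0.1, 0.2, -0.5]
grip_width: 0.005
```

```bash
python3 - <<'E'
from h import *
c=snap('scene','scene9'); a=cv2.resize(c['color'][170:270,310:450],None,fx=5,fy=5,interpolation=cv2.INTER_CUBIC); cv2.imwrite('pics/c9.png',a)
inc([gp(g,.018,r=.13) for g in (.15,.1,.05,0)])
E
```

```text
t 19.75 pos [ 0.4932 -0.0519  0.0415] rot [1.7998e+02 4.0000e-02 9.1850e+01] F [ 0.44 -0.87  0.37] w 0.005
[ 2.1 -1.4 -0.5] [0.  0.  1.2]
[-4.4 -2.3 -0.5] [ 0.   0.  -1.6]
[-10.9  -2.8  -0.5] [ 0.   0.  -4.5]
[-17.5  -3.1  -0.4] [ 0.   0.  -7.4]
```

View pics/c9.png

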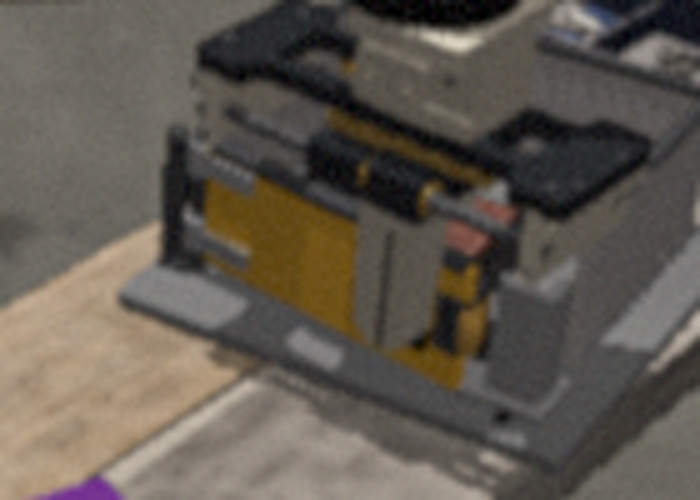

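Call:
move_arm --increments "-0.5 0 0 0 0 0 -1; -1 0 0 0 0 0 -1; -1.5 -0.5 0 0 0 -0.5 -1; -2 -0.5 0 0 0 -1 -1; -2.5 -0.5 0 0 0 -1 -1; -3 -1 0 0 0 -1 -1; -3.5 -1 0 0 0 -1.5 -1; -4 -1 0 0 0 -1.5 -1; -4 -1 0 0 0 -1.5 -1; -4 -1 0 0 0 -1.5 -1"

```text
time: 20.75
tool_pos: [0.4923, -0.056, 0.0415]
ee_rot: [180.0, 0.0, 93.3]
force: [-0.2, -0.1, -0.5]
grip_width: 0.008
```

Call:
move_arm --increments "-0.5 0 0 0 0 0 -1; -1 0 0 0 0 0 -1; -1.5 0 0 0 0 -0.5 -1; -2 0 0 0 0 -1 -1; -2.5 0 0 0 0 -1 -1; -3 0 0 0 0 -1 -1; -3 0 0 0 0 -1.5 -1; -3 0 0 0 0 -1.5 -1; -3 0 0 0 0 -1.5 -1; -3 0 0 0 0 -1.5 -1"

```text
time: 21.75
tool_pos: [0.4923, -0.0582, 0.0415]
ee_rot: [180.0, -0.0, 94.9]
force: [-1.5, 4.1, 1.4]
grip_width: 0.003
```

Call:
move_arm --increments "-1 0 0 0 0 0 -1; -1.5 0 0 0 0 0 -1; -2 0 0 0 0 -0.5 -1; -2.5 0 0 0 0 -0.5 -1; -3 0 0 0 0 -1 -1; -3.5 0 0 0 0 -1 -1; -4 0 0 0 0 -1 -1; -4 0 0 0 0 -1 -1; -4 0 0 0 0 -1 -1; -4 0 0 0 0 -1 -1"

```text
time: 22.75
tool_pos: [0.4921, -0.0607, 0.0416]
ee_rot: [-180.0, -0.1, 95.9]
force: [-1.9, 6.0, 1.5]
grip_width: 0.01
```

Call:
move_arm --increments "-1.5 0 0 0 0 0 -1; -2 0 0 0 0 0 -1; -2.5 0 0 0 0 -0.5 -1; -3 0 0 0 0 -0.5 -1; -3.5 0 0 0 0 -1 -1; -4 0 0 0 0 -1 -1; -4.5 0 0 0 0 -1 -1; -5 0 0 0 0 -1 -1; -5 0 0 0 0 -1 -1; -5 0 0 0 0 -1 -1"

```text
time: 23.75
tool_pos: [0.492, -0.0634, 0.0416]
ee_rot: [-179.9, -0.3, 97.0]
force: [-2.9, 7.3, 2.9]
grip_width: 0.002
```

Call:
move_arm --increments "-2 0 0 0 0 0 -1; -2.5 0 0 0 0 0 -1; -3 0 0 0 0 -0.5 -1; -3.5 0 0 0 0 -0.5 -1; -4 0 0 0 0 -1 -1; -4.5 0 0 0 0 -1 -1; -5 0 0 0 0 -1 -1; -5 0 0 0 0 -1 -1; -5 0 0 0 0 -1 -1; -5 0 0 0 0 -1 -1"

```text
time: 24.75
tool_pos: [0.4918, -0.0653, 0.0416]
ee_rot: [-179.9, -0.5, 98.1]
force: [-2.8, 8.4, 2.3]
grip_width: 0.003
```

Call:
move_arm --increments "-2.5 0 0 0 0 0 -1; -3 0 0 0 0 0 -1; -3.5 0 0 0 0 -0.5 -1; -4 0 0 0 0 -0.5 -1; -4.5 0 0 0 0 -0.5 -1; -5 0 0 0 0 -1 -1; -5.5 0 0 0 0 -1 -1; -6 0 0 0 0 -1 -1; -6 0 0 0 0 -1 -1; -6 0 0 0 0 -1 -1"

```text
time: 25.75
tool_pos: [0.4917, -0.0675, 0.0416]
ee_rot: [-179.9, -0.8, 99.3]
force: [-3.0, 10.0, 3.7]
grip_width: 0.004
```

Call:
move_arm --increments "-3 0 0 0 0 0 -1; -3.5 0 0 0 0 0 -1; -4 0 0 0 0 0 -1; -4.5 0 0 0 0 0 -1; -5 0 0 0 0 0 -1; -5.5 0 0 0 0 -0.5 -1; -5.5 0 0 0 0 -0.5 -1; -5.5 0 0 0 0 -0.5 -1; -5.5 0 0 0 0 -0.5 -1; -5.5 0 0 0 0 -0.5 -1"

```text
time: 26.75
tool_pos: [0.4917, -0.0686, 0.0417]
ee_rot: [-179.9, -1.1, 99.9]
force: [-3.3, 11.0, 3.5]
grip_width: 0.005
```

Call:
move_arm --increments "-4 0 0 0 0 0 -1; -4.5 0 0 0 0 0 -1; -5 0 0 0 0 0 -1; -5 0 0 0 0 0 -1; -5.5 0 0 0 0 0 -1; -5.5 0 0 0 0 0 -1; -6 0 0 0 0 0 -1; -6 0 0 0 0 0 -1; -6 0 0 0 0 0 -1; -6 0 0 0 0 0 -1"

```text
time: 27.75
tool_pos: [0.493, -0.0754, 0.0415]
ee_rot: [-179.9, -1.0, 99.9]
force: [-0.0, 2.1, 0.6]
grip_width: 0.005
```

Call:
move_arm --increments "1 0 0 0 0 0 -1; 2 0 0 0 0 0 -1; 4 0 0 0 0 0 -1; 7 0 0 0 0 0 -1; 12 0 0 0 0 0 -1; 20 0 0 0 0 0 -1; 30 0 0 0 0 0 -1; 40 0 0 0 0 0 -1; 50 0 0 0 0 0 -1; 55 0 0 0 0 0 -1"

```text
time: 28.75
tool_pos: [0.4833, -0.0193, 0.0427]
ee_rot: [-179.9, -1.0, 100.0]
force: [-0.3, 0.2, -0.1]
grip_width: 0.006
```

Call:
move_arm --increments "5 0 -10 0 0 0 -1; 20 0 -30 0 0 0 -1; 50 0 -60 0 0 0 -1; 90 0 -90 0 0 0 -1; 130 0 -120 0 0 0 -1; 170 0 -140 0 0 0 -1; 190 0 -150 0 0 0 -1; 200 0 -150 0 0 0 -1; 200 0 -150 0 0 0 -1; 200 0 -150 0 0 0 -1"

```text
time: 29.75
tool_pos: [0.449, 0.173, 0.1954]
ee_rot: [-179.8, -0.9, 99.9]
force: [-0.0, -0.7, -0.1]
grip_width: 0.005
```

```bash
python3 - <<'E'
from h import *
c=snap('top','top10'); a=cv2.resize(c['color'][190:340,355:545],None,fx=4,fy=4,interpolation=cv2.INTER_CUBIC); cv2.imwrite('pics/c10.png',a)
c=snap('scene','scene10')
s=read_state();print(s['time'],s['tool_pos'],s['force'],s['qvel'].round(2))
E
```

```text
29.85 [0.44916857 0.17271176 0.19528683] [ 0.98788824 -0.74754743  0.08636383] [ 0.11 -0.06 -0.29 -0.36 -0.02 -0.19 -0.1 ]
```

View pics/c10.png

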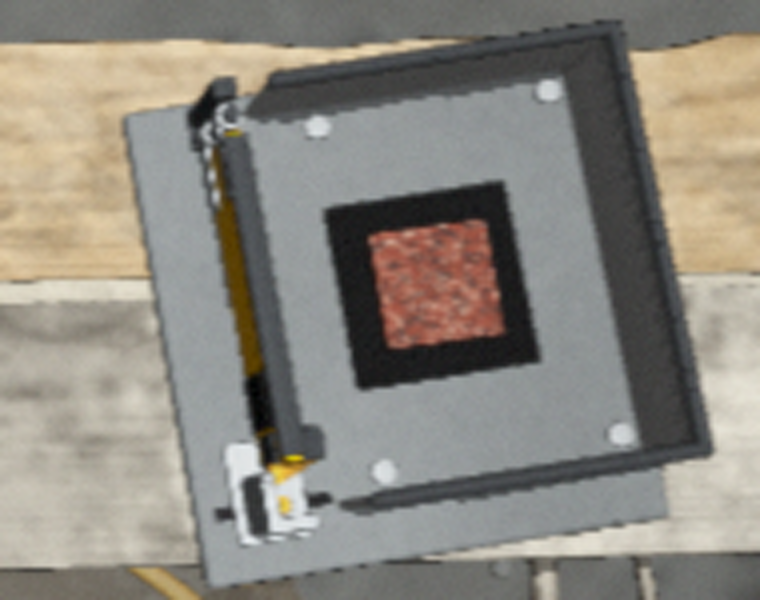

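View pics/scene10.png

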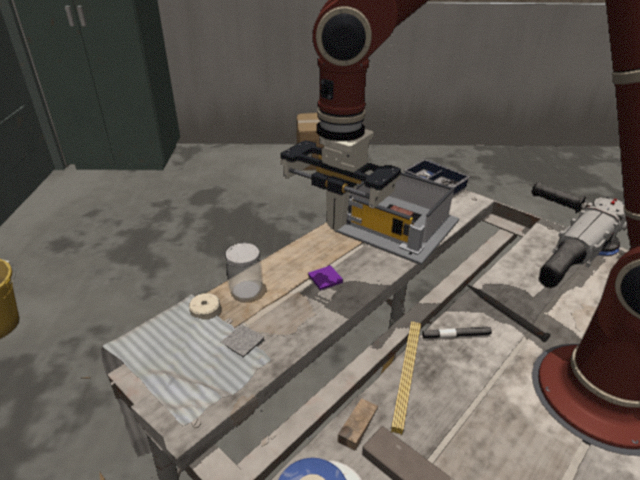

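```bash
python3 - <<'E'
from h import *
c=load('top10')
f=lambda u,v:((u+.5)/4-.5+355,(v+.5)/4-.5+190)
A=px(c,*f(236,150),z=.088);B=px(c,*f(286,420),z=.088)
d=B-A;a=np.degrees(np.arctan2(d[1],d[0]))%360;print(a)
A=px(c,*f(620,35),z=.089);B=px(c,*f(703,440),z=.089);d=B-A;w=np.degrees(np.arctan2(d[1],d[0]))%360;print(w,'gate rad',np.radians(w-a))
im=c['color'].astype(int);m=(im[...,2]-im[...,1]>28)&(im[...,2]-im[...,0]>28);m[:236]=0;m[286:]=0;m[:,:437]=0;m[:,489:]=0
v,u=np.nonzero(m);print('tile',px(c,u.mean(),v.mean(),z=.024),px(c,u.mean(),v.mean()))
E
```

```text
189.90991989208862
189.36474136020362 gate rad -0.009515160392582137
tile [ 0.55458666 -0.17548003  0.024     ] [ 0.55458004 -0.17546743  0.02404966]
```

Measured after the fingers backed away, the gate stands at about -0.01 rad, and the tile is about 1 mm off the mat centre and flat. I'm handing in.

```bash
python3 -c "
from cell import *
print(close_job())"
```

```text
the job is handed in; nothing more can be done
None
```

The red tile is flat in the middle of the mat and released, the gate is latched, and the job is handed in. `close_job()` gave no verdict.

- **Tile:** After I let go of it, the top camera put its centre about 1 mm from the mat centre. Its upper face is at 24 mm, which is right for a tile lying flat on the mat.
- **Gate:** I pushed it shut in small steps with closed fingers. The measured force rose from about 4 N to 12 N, then dropped to about 2 N as the bolt snapped in. I read force only at the end of each step, so the true peak could be slightly higher than 12 N.
- **Latch:** With the fingers withdrawn, the gate stood by itself at about -0.01 rad, measured from one top image. That is inside the latched range. The robot was clear of everything.
- **Bystanders:** The grey tile, jar, felt bob and the purple look-alike show no visible shift in the last scene picture. I judged this by eye and did not measure it.

The last checks did not fail or disagree. Total time was about 30 s of the 72 s allowed.

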